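# Turn a marble in its bead dish under the magnifier

## Robot

A 7-joint arm with a two-finger parallel gripper is mounted at the origin on the work surface. World frame = base frame: x ahead of the robot, y to its left, z up, the work surface at z = 0. Lengths are in mm, angles in rad, forces in N, time in s.
With the tool pointing down it reaches from about 425 to 1025 mm from the base axis. Payload 9.4 kg.
Tool frame: the origin (TCP) lies on the centre line of the jaws, within the pads' length; the fingertips stand bot.tip_reach ahead of it and the grasp point (between the pads) lies 2 mm behind it (bot.tip_reach is the distance from the TCP to the fingertips, in mm); z points along the fingers, y is the direction in which the jaws open and shut (so a half turn about z gives the same grasp; the last joint's range is limited). The gripper opens to 85 mm and grips with 20 to 120 N. Pads are 22 mm wide; open, the fingers measure 114 mm over their backs; the gripper's body (76 mm by 85 mm) begins 54 mm behind the grasp point. The pads swing forward as they close: fully open they stand 13 mm farther back than shut.
Start: joints at [-1.247, 0.599, -0.003, 1.599, 0.002, 0.943, -0.08], TCP at [282.866, 667.541, 248.275] pointing down, gripper open.
Joint ranges: [-2.57, 2.57], [-0.35, 1.97], [-1.29, 1.29], [0.11, 2.56], [-1.05, 4.19], [0.11, 1.86], [-2.63, 2.63]. Speed limits (rad/s): [2.22, 2.22, 3.01, 3.01, 3.14, 3.14, 3.14].

## Interface

Orientations are given as a unit quaternion [w, x, y, z].
In Python, from bench import bot gives the robot as it stands. The module is installed in compiled form; this text tells all that it offers.
- The arm moves only by the tool move_arm, never from a script. Its argument "moves" is a list of rows, each an object with "dp": the shift along the tool's x, y, z in units of 40 mm (1.0 is 40 mm), a list of three; "yaw": the turn about the tool's z in rad; "gripper": the gripper command: -1 is shut, 1 is fully open, values between are in proportion. A call has 1 to 12 rows; each row is the pose to reach, as a shift and turn from the pose measured when the call began, along the tool's axes at that moment; what a row does not reach only later rows make up. A row lasts 1/10 s, in which the tool goes at most 50 mm and 8.59 degrees, less where a joint would pass 70% of its speed; a pose out of reach is approached as far as the arm can. A call with a gripper value outside its range is refused whole. The fingers move at their own pace and stop on an object; "squeeze" is the grip in N (left out, the last holds). Time passes only in rows, so rows that repeat a pose let the fingers close. It gives the time, the measured TCP pose, the force and the opening at its end, in the units of the state.
- bot.state(): the state, without advancing time (a new reading comes with each control period).
- bot.camera(name): name is "scene" or "top" or "wrist"; returns a dict with "color" (400x640x3 uint8, red, green, blue), "vfov" (degrees; the focal length in pixels is half the picture's height over the tangent of half this angle, whatever the lens; pixels are square), "cx", "cy" (the principal point, pixels), "rvec" (rotation vector, rad) and "tvec" (3), from world to camera coordinates, as OpenCV has them. Camera axes: x right, y down, z forward; pixel columns grow to the right and rows downward; lengths in mm; the calibration is good to about 2 mm. A picture is of the moment at which its call begins. There is no depth.
- bot.close_job(): hands the job in, once; it reports no verdict.
Trained networks look in a picture, given as the dict that the camera call returned (one of the last four; its "shot" number tells which), for a name from the list of things; names that differ only in an ending like _2 or _b are one class to them, and where a whole thing is asked for, a point or a joint stands for the part that bears it (a point fixed in the world has none). Each returns a list of dicts, best first, with "confidence" (0 to 1); they miss things now and then, are a little off and sometimes report something else, mostly with a low value. They report only what shows in the picture. A call takes as long as a camera call. They do not tell look-alikes from the thing itself.
- bot.find_in(label, picture): "at" ([x, y, z] in mm, in world coordinates, good to about 4 mm: the middle of the surface that is visible of it).
- bot.mark_of(label, picture): "at" ([x, y, z] in mm, in world coordinates, good to about 4 mm: a listed point, or the origin of a listed thing).
The state is a dict: "time": time; "joint_positions": joint angles; "joint_vel": joint speeds; "joint_torque": joint torques, N m; "position": TCP position; "eef_rot": TCP orientation; "force": force on the tool from outside, world axes, zero at the start; "ft_torque": the same for the moment, N m; "finger_gap": finger opening in mm.
Only numpy, scipy, OpenCV 4.12 (cv2) and the standard library are available. Lean on these libraries where they do the work, as an engineer would, in place of code of your own. Each camera call takes 0.05 s, during which the arm holds its last target. There are 200 camera calls.

## Task

Check a glass marble from two sides: lift the steel bead dish by its wooden grip and hold it at the stand magnifier with the blue marble about 6 cm above the middle of the cork mat and the dish's neck on the side away from the lens, and keep it still there for about a second for the first look. Then turn the dish on the spot a quarter turn clockwise (seen from above), so that the neck is on the robot's side of the mat, and finish holding it there, still and level, in mid-air. All the while keep the dish level and the marble resting in its middle, and do not touch the marble or the magnifier or disturb the other things on the sill.

Things in the scene. Friction and masses are not known exactly. Their poses are not given: they have to be found in the camera images.
- dish: Round dished steel plate, 134 mm across, rim 26 mm high, about 0.22 kg, loose. An 8 mm rod (the neck) rises from the rim on its +x side, bows out to 89 mm from the middle and arches back to a wooden grip over the middle. Origin: centre of the underside; x towards the neck, z up. The floor slopes up from the middle by 4 degrees, beyond 24 mm by 12: jerks or more tilt set the marble rolling.
- dish_grip (a point): Centre of the dish's wooden grip, 100 mm above the underside on the dish's middle axis. The grip is a bar 74 mm long along the dish's x (32 mm behind the middle to 42 mm towards the neck), 14 mm wide along the dish's y, 20 mm high, with flat upright sides: take it from above, fingers closing along the dish's y.
- dish_neck (a point): Point on the neck rod, 80 mm out from the dish's middle along its x, 34 mm above the underside.
- dish_middle (a point): Where the marble's centre is when the marble rests in the middle of the dish: 18.5 mm above the underside.
- marble_center (a point): Centre of the loose blue glass marble, 25 mm across, about 21 g, lying in the middle of the dish.
- magnifier: Stand magnifier, fixed. Grey base plate 160 mm (x) by 320 mm (y), 12 mm thick; near one end a round cork mat, 124 mm across, top 16 mm above the sill; at the other, 215 mm from the mat's middle, a post with a black-rimmed tilted lens, 114 mm across. Origin: on the sill under the mat's middle. y points from mat to post and lens, x away from the robot (within 20 degrees).
- mat_middle (a point): Middle of the top of the cork mat, 16 mm above the sill. Same axes as the magnifier.
- lens (a point): Centre of the lens, 173 mm from the mat's middle along the magnifier's y, 185 mm above the sill. Its rim spans about 135 to 235 mm above the sill; its top edge leans nearest to the mat, 140 mm from the middle along y. The space over the mat is open above and on the other sides.
- menorah: Bystander: wooden menorah 290 mm long, 102 mm high, nine small steel cups. Origin: centre of its underside.
- jar: Bystander: glass jar with a cork top, 68 mm across, 115 mm high. Origin: centre of its underside.
- dreidel: Bystander: blue ceramic dreidel lying on its side, 30 mm square, 69 mm long. Origin: under the middle of its square part.
- coaster: Bystander: stainless coaster, 94 mm across, 4 mm thick. Origin: centre of its underside.
- tray: Bystander: wooden tray of beads, 110 by 160 mm, 26 mm high. Origin: centre of its underside.
- pliers: Bystander: red-handled pliers lying flat, 140 mm long. Origin: at the pivot, on the sill.
Things that resemble listed ones, but are neither listed nor needed, are in the scene too. Leave any green or pink look-alike of the dish alone.

How it is judged (in metres and radians):
On the way, in this order (a step that is already met when the one before it is completed fails the run):
1. the dish is held still over the mat, marble about 6 cm above its middle, neck on the side away from the lens (horizontal distance between marble_center and mat_middle below 0.03 m and z of marble_center in the frame of mat_middle between 0.04 and 0.085 m and contact force between dish and the fingers above 0.5 N and linear speed of dish below 0.03 m/s and angular speed of dish below 0.15 rad/s and angle between the x axis of dish and the y axis of magnifier, either way round below 0.22 rad and y of dish_neck in the frame of magnifier below -0.03 m), for 0.6 s.
2. half-way through the clockwise quarter turn the marble is still over the middle of the mat at that height (horizontal distance between marble_center and mat_middle below 0.03 m and z of marble_center in the frame of mat_middle between 0.04 and 0.085 m and contact force between dish and the fingers above 0.5 N and angle between the x axis of dish and the x axis of magnifier, either way round between 0.45 and 1.12 rad and x of dish_neck in the frame of magnifier below -0.01 m and y of dish_neck in the frame of magnifier below -0.01 m), for 0.04 s.
At the end, for the whole second after the job is handed in: Held in the fingers, touching nothing else: dish still, level within 4 degrees, neck towards the magnifier's -x within 12 degrees; marble centre 40 to 85 mm above the mat, within 30 mm of its middle and 12 mm of the dish's middle (horizontal distance between marble_center and mat_middle below 0.03 m and z of marble_center in the frame of mat_middle between 0.04 and 0.085 m and contact force between dish and the fingers above 0.5 N and linear speed of dish below 0.03 m/s and angular speed of dish below 0.15 rad/s and angle between the x axis of dish and the x axis of magnifier, either way round below 0.22 rad and x of dish_neck in the frame of magnifier below -0.03 m and angle between dish's own z axis and vertical below 0.07 rad and horizontal distance between marble_center and dish_middle below 0.012 m and contact force between dish and magnifier below 0.1 N); the arm keeps its last pose, push and grip.
It fails at once if the marble rolls more than 20 mm away from the middle of the dish (distance between marble_center and dish_middle above 0.02 m).
It fails at once if the dish tilts by more than 10 degrees (angle between dish's own z axis and vertical above 0.175 rad).
It fails at once if the robot touches the marble (contact force between any of the fingers, the arm and marble above 0.2 N).
It fails at once if the magnifier is touched (contact force between magnifier and anything else above 0.5 N).
It fails at once if another thing on the sill is moved or tipped (distance of any of menorah, jar, dreidel, coaster, tray, pliers from where it was at the start of the episode above 0.015 m or angle between any of menorah, jar, dreidel, coaster, tray, pliers's own z axis and vertical above 0.25 rad).
It also fails if it takes over 48 s, if anything falls off the work surface, if the arm or the gripper's body presses on something with over 40 N, if the wrist force passes 120 N, or if a joint passes its speed limit or range.

## Working session

There is one attempt and no reset: what is moved stays moved. The work goes in short steps, Python scripts to look and compute and a tool call to move; the robot and the scene stay as the last step left them, time stands still between calls to the robot, and variables do not carry over. Pictures are saved under pics/ and viewed, about 8 in all and at most 12, crops included, and the job is handed in when it is done.

Besides the shell and the picture viewer there is one more tool, called after ">>>" as name(argument=value, ...), one argument or row to a line, values as JSON. move_arm: Moves the arm, as the interface text tells. Its arguments: {"type":"object","properties":{"moves":{"type":"array"},"squeeze":{"type":"number"}},"required":["moves"]}

```bash
mkdir -p pics
cat > h.py <<'E'
import numpy as np, cv2
from bench import bot
def snap(n,f):
    c=bot.camera(n); cv2.imwrite('pics/'+f,cv2.cvtColor(c['color'],cv2.COLOR_RGB2BGR)); return c
def proj(c,p):
    f=200/np.tan(np.radians(c['vfov'])/2)
    K=np.array([[f,0,c['cx']],[0,f,c['cy']],[0,0,1.]])
    return cv2.projectPoints(np.array([p],float),np.array(c['rvec'],float),np.array(c['tvec'],float),K,None)[0].ravel()
def show(c,labels,fn):
    for l in labels:
        for d in fn(l,c)[:4]:
            print(l,round(d['confidence'],2),np.round(d['at']),np.round(proj(c,d['at'])))
E
python3 - <<'E'
from h import *
s=bot.state(); print(s['position'],s['eef_rot'],s['finger_gap'],s['time'],bot.tip_reach)
L=['dish','dish_grip','dish_neck','marble_center','magnifier','mat_middle','lens','menorah','jar','dreidel','coaster','tray','pliers']
for n in ['scene','top']:
    c=snap(n,n+'0.png'); print(n); show(c,L,bot.mark_of)
E
```

```text
[282.71957167 667.12611601 247.39902146] [-8.52138029e-05  1.99033913e-01  9.79992290e-01 -7.78642281e-04] 85.70083737268943 0.0 17.0
scene
dish 0.93 [ 241. -276.   -2.] [319. 151.]
dish 0.82 [ 456. -184.    2.] [302. 195.]
dish 0.73 [ 258. -485.    4.] [273. 131.]
dish_grip 0.61 [ 454. -189.   99.] [301. 173.]
dish_grip 0.58 [ 257. -491.   98.] [270. 109.]
dish_grip 0.57 [ 241. -277.  100.] [319. 129.]
dish_neck 0.75 [ 393. -128.   28.] [327. 186.]
dish_neck 0.67 [ 211. -350.   35.] [308. 131.]
dish_neck 0.58 [ 200. -434.   34.] [293. 122.]
marble_center 0.61 [514. 208.   6.] [396. 265.]
marble_center 0.48 [ 453. -184.   15.] [303. 192.]
magnifier 0.88 [514. 207.   0.] [395. 266.]
mat_middle 0.87 [519. 208.  14.] [395. 264.]
mat_middle 0.62 [ 770. -161.   -2.] [241. 262.]
lens 0.69 [477. 376. 186.] [471. 248.]
lens 0.47 [ 454. -190.  101.] [300. 172.]
menorah 0.56 [ 771. -163.    1.] [240. 261.]
jar 0.75 [725.  93.  -2.] [320. 297.]
jar 0.48 [ 452. -187.   18.] [302. 190.]
dreidel 0.48 [669.  -8.   3.] [303. 264.]
coaster 0.92 [ 668. -191.   -1.] [258. 234.]
tray 0.89 [ 468. -463.  
[... 295 characters left out ...]
0.56 [ 257. -492.   95.] [463. 303.]
dish_neck 0.85 [ 396. -136.   33.] [338. 253.]
dish_neck 0.72 [ 209. -354.   32.] [410. 317.]
dish_neck 0.62 [ 207. -430.   36.] [435. 318.]
marble_center 0.62 [722.  90.   1.] [269. 150.]
magnifier 0.55 [514. 210.  -0.] [229. 213.]
mat_middle 0.57 [ 452. -189.   19.] [355. 235.]
mat_middle 0.21 [ 396. -138.   33.] [339. 253.]
lens 0.62 [479. 377. 182.] [152. 218.]
jar 0.55 [728.  90.   0.] [269. 148.]
dreidel 0.63 [668. -14.  -0.] [300. 167.]
coaster 0.91 [ 672. -196.   -4.] [357. 167.]
tray 0.95 [ 472. -458.    2.] [439. 231.]
pliers 0.67 [ 664. -376.   -2.] [412. 171.]
pliers 0.54 [ 449. -189.   -2.] [354. 236.]
pliers 0.49 [518. 206.  16.] [229. 212.]
```

View pics/scene0.png

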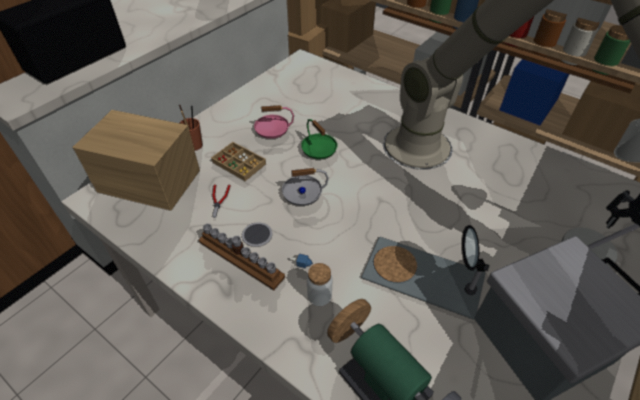

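View pics/top0.png

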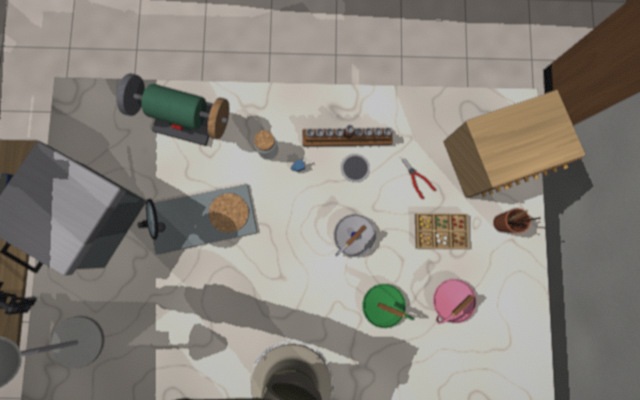

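Three look-alikes in the scene picture: the steel dish with the blue marble at (302,190), a green one at (319,147) and a pink one at (271,127). I'm taking the steel one, at about (454,-188) with its neck pointing at about 136°. The magnifier's y axis points at about 103°. I'll swing up and over towards the dish, turning clockwise to use joint 7's range.

>>> move_arm(
  moves=[
    {"dp": [0,0,-1.2],"yaw": 0.1,"gripper": 1},
    {"dp": [-1,-1,-2.3],"yaw": 0.25,"gripper": 1},
    {"dp": [-2,-2,-2.3],"yaw": 0.4,"gripper": 1},
    {"dp": [-3,-3,-2.3],"yaw": 0.55,"gripper": 1},
    {"dp": [-4,-4,-2.3],"yaw": 0.7,"gripper": 1},
    {"dp": [-5,-5,-2.3],"yaw": 0.85,"gripper": 1},
    {"dp": [-6,-6,-2.3],"yaw": 1.0,"gripper": 1},
    {"dp": [-7,-7,-2.3],"yaw": 1.15,"gripper": 1},
    {"dp": [-8,-8,-2.3],"yaw": 1.3,"gripper": 1},
    {"dp": [-9,-9,-2.3],"yaw": 1.45,"gripper": 1},
    {"dp": [-10,-9.8,-2.3],"yaw": 1.6,"gripper": 1},
    {"dp": [-10,-9.8,-2.3],"yaw": 1.6,"gripper": 1},
  ],
)

```text
time: 2.6
position: [489.6, 168.4, 340.7]
eef_rot: [-0.0, 0.843, 0.538, 0.0]
force: [0.6, 0.4, -0.4]
finger_gap: 85.2
```

```bash
cat >> h.py <<'E'
from scipy.spatial.transform import Rotation as R
def pose():
    s=bot.state(); q=s['eef_rot']; r=R.from_quat([q[1],q[2],q[3],q[0]]); return s,np.array(s['position']),r.as_matrix()
def go(target,yawY):  # target TCP xyz; desired world angle (deg) of tool y
    s,p,M=pose(); d=M.T@(np.array(target)-p)/40
    a=np.degrees(np.arctan2(M[1,1],M[0,1]))
    print('t',round(s['time'],2),'p',np.round(p,1),'toolY',round(a,1),'q',np.round(s['joint_positions'],2),'gap',round(s['finger_gap'],1),'F',np.round(s['force'],1))
    print('dp',np.round(d,3),'yaw(mod)',round(np.radians((a-yawY+180)%360-180),3),'tilt',round(np.degrees(np.arccos(-M[2,2])),2))
E
python3 - <<'E'
from h import *
go([454,-188,260],-133.5)
E
```

```text
t 2.6 p [489.6 168.4 340.7] toolY -24.9 q [-0.84  0.26  0.52  1.98 -0.16  0.94 -0.68] gap 85.2 F [ 0.6  0.4 -0.4]
dp [-8.458  2.944  2.011] yaw(mod) 1.895 tilt 0.05
```

>>> move_arm(
  moves=[
    {"dp": [-0.8,0.3,0],"yaw": 0.15,"gripper": 1},
    {"dp": [-1.8,0.6,0],"yaw": 0.3,"gripper": 1},
    {"dp": [-2.8,1,0.2],"yaw": 0.45,"gripper": 1},
    {"dp": [-3.8,1.3,0.4],"yaw": 0.6,"gripper": 1},
    {"dp": [-4.8,1.7,0.6],"yaw": 0.75,"gripper": 1},
    {"dp": [-5.8,2,0.8],"yaw": 0.9,"gripper": 1},
    {"dp": [-6.8,2.4,1],"yaw": 1.05,"gripper": 1},
    {"dp": [-7.6,2.65,1.2],"yaw": 1.2,"gripper": 1},
    {"dp": [-8.2,2.85,1.4],"yaw": 1.35,"gripper": 1},
    {"dp": [-8.46,2.94,1.5],"yaw": 1.5,"gripper": 1},
    {"dp": [-8.46,2.94,1.5],"yaw": 1.65,"gripper": 1},
    {"dp": [-8.46,2.94,1.5],"yaw": 1.78,"gripper": 1},
  ],
)

```text
time: 3.8
position: [453.6, -188.6, 280.5]
eef_rot: [-0.0, 0.947, -0.32, 0.0]
force: [-0.1, -0.7, 0.2]
finger_gap: 85.2
```

>>> move_arm(
  moves=[
    {"dp": [0,0,0],"yaw": 0.11,"gripper": 1},
    {"dp": [0,0,0],"yaw": 0.11,"gripper": 1},
    {"dp": [0,0,0],"yaw": 0.11,"gripper": 1},
  ],
)

```text
time: 4.1
position: [453.7, -188.5, 280.5]
eef_rot: [-0.0, 0.929, -0.37, 0.0]
force: [0.1, 0.5, -0.2]
finger_gap: 85.3
```

Run:
```python
from h import *
go([454,-188,260],-133.5)
for i,n in enumerate(['wrist','top']):
    c=snap(n,n+'1.png'); print(n)
    show(c,['dish','dish_grip','dish_neck','marble_center'],bot.mark_of)
```

```text
t 4.1 p [ 453.7 -188.5  280.5] toolY -133.4 q [-0.46  0.44  1.05  2.12 -0.51  0.86 -1.43] gap 85.3 F [ 0.1  0.5 -0.2]
dp [-0.004 -0.013  0.512] yaw(mod) 0.002 tilt 0.06
wrist
dish 0.9 [ 452. -188.   -1.] [315. 161.]
dish 0.81 [ 256. -494.   -2.] [612. 105.]
dish 0.56 [ 239. -278.   -6.] [470. 227.]
dish_grip 0.59 [ 454. -185.   99.] [312. 182.]
dish_grip 0.56 [ 240. -278.  100.] [514. 265.]
dish_grip 0.31 [ 450. -184.   18.] [314. 167.]
dish_neck 0.83 [ 209. -350.   36.] [548. 220.]
dish_neck 0.55 [ 204. -437.   34.] [614. 175.]
marble_center 0.62 [ 450. -186.   20.] [315. 167.]
top
dish 0.8 [ 258. -494.    2.] [452. 299.]
dish 0.6 [ 241. -278.    0.] [383. 304.]
dish 0.2 [724.  88.  -2.] [269. 150.]
dish_grip 0.75 [ 257. -492.   96.] [463. 303.]
dish_grip 0.61 [ 241. -277.  100.] [389. 308.]
dish_neck 0.89 [ 210. -352.   34.] [409. 316.]
dish_neck 0.7 [ 206. -433.   35.] [436. 318.]
```

View pics/wrist1.png

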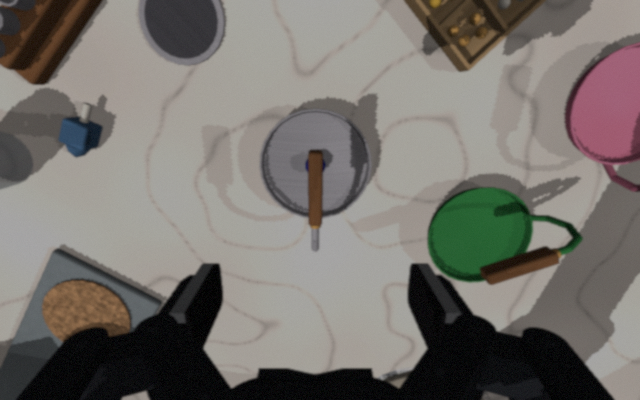

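The picture shows the steel dish at (315,163). Its grip runs upright from (315,152) to (315,225), square to the jaws, and the blue marble shows beneath it. I'll check the grip's line at its top height.

```bash
cat >> h.py <<'E'
def ray(c,u,v,z):
    f=200/np.tan(np.radians(c['vfov'])/2); M=cv2.Rodrigues(np.array(c['rvec'],float))[0]
    o=-M.T@np.array(c['tvec'],float).ravel(); d=M.T@np.array([(u-c['cx'])/f,(v-c['cy'])/f,1]); return o+d*(z-o[2])/d[2]
E
python3 - <<'E'
from h import *
c=bot.camera('wrist'); im=c['color'][100:300,240:400].astype(int)
m=(im[...,0]-im[...,2]>40); 
n,l,st,_=cv2.connectedComponentsWithStats(m.astype(np.uint8)); k=1+np.argmax(st[1:,4]); ys,xs=np.nonzero(l==k); xs+=240; ys+=100
print(n,st[k],[ (v,xs[ys==v].min(),xs[ys==v].max()) for v in range(ys.min(),ys.max()+1,8)])
a,b=np.polyfit(ys,xs,1); v0,v1=ys.min(),ys.max()
P0=ray(c,a*v0+b,v0,110);P1=ray(c,a*v1+b,v1,110);d=P1-P0
print(P0,P1,np.linalg.norm(d),np.degrees(np.arctan2(d[1],d[0])))
n=d/np.linalg.norm(d); print('mid est',P0+n*32, P1-n*42)
for z in[110]:
  M=bot.state()
go([454,-186,180],-133.5)
E
```

```text
2 [ 69  54  12  75 812] [(154, np.int64(310), np.int64(316)), (162, np.int64(309), np.int64(319)), (170, np.int64(309), np.int64(320)), (178, np.int64(310), np.int64(320)), (186, np.int64(310), np.int64(320)), (194, np.int64(310), np.int64(320)), (202, np.int64(310), np.int64(320)), (210, np.int64(310), np.int64(320)), (218, np.int64(310), np.int64(320)), (226, np.int64(311), np.int64(318))]
[ 473.67534639 -207.45467188  110.        ] [ 419.90937148 -156.933709    110.        ] 73.77769140902886 136.78225122736282
mid est [ 450.3551372  -185.54193944  110.        ] [ 450.51714604 -185.69417033  110.        ]
t 4.65 p [ 453.6 -188.6  280.5] toolY -133.6 q [-0.46  0.44  1.05  2.12 -0.51  0.86 -1.43] gap 85.2 F [ 0.4 -0.9 -0.2]
dp [-0.04  -0.051  2.513] yaw(mod) -0.002 tilt 0.07
```

>>> move_arm(
  moves=[
    {"dp": [-0.05,0,0.8],"yaw": 0,"gripper": 1},
    {"dp": [-0.1,0,1.7],"yaw": 0,"gripper": 1},
    {"dp": [-0.15,0,2.6],"yaw": 0,"gripper": 1},
    {"dp": [-0.15,0,3.3],"yaw": 0,"gripper": 1},
    {"dp": [-0.15,0,3.9],"yaw": 0,"gripper": 1},
    {"dp": [-0.15,0,4.3],"yaw": 0,"gripper": 1},
    {"dp": [-0.15,0,4.5],"yaw": 0,"gripper": 1},
    {"dp": [-0.15,0,4.52],"yaw": 0,"gripper": 1},
    {"dp": [-0.15,0,4.52],"yaw": 0,"gripper": -0.1},
    {"dp": [-0.15,0,4.52],"yaw": 0,"gripper": -0.3},
    {"dp": [-0.15,0,4.52],"yaw": 0,"gripper": -0.3},
    {"dp": [-0.15,0,4.52],"yaw": 0,"gripper": -0.3},
  ],
  squeeze=40,
)

```text
time: 5.85
position: [449.8, -184.3, 100.2]
eef_rot: [-0.001, 0.929, -0.371, 0.001]
force: [0.2, 0.7, -0.9]
finger_gap: 30.3
```

Run:
```python
from h import *
c=snap('wrist','wrist2.png'); s,p,M=pose()
for dy in (-14.5,0,14.5): print(dy,proj(c,p+M@[0,dy,0]))
go([452,-186,99],-133.2); show(c,['dish_grip','marble_center'],bot.mark_of)
```

```text
-14.5 [281.4181584  284.00928562]
0 [313.76684273 284.02724309]
14.5 [346.12336235 284.04520492]
t 5.9 p [ 449.7 -184.3  100.1] toolY -133.6 q [-0.14  0.66  0.62  2.29 -0.93  0.46 -1.08] gap 29.7 F [-0.5  0.   0.1]
dp [ 0.071 -0.008  0.027] yaw(mod) -0.007 tilt 0.11
dish_grip 0.92 [ 453. -187.   99.] [313. 274.]
marble_center 0.52 [ 453. -185.   22.] [312. 215.]
```

View pics/wrist2.png

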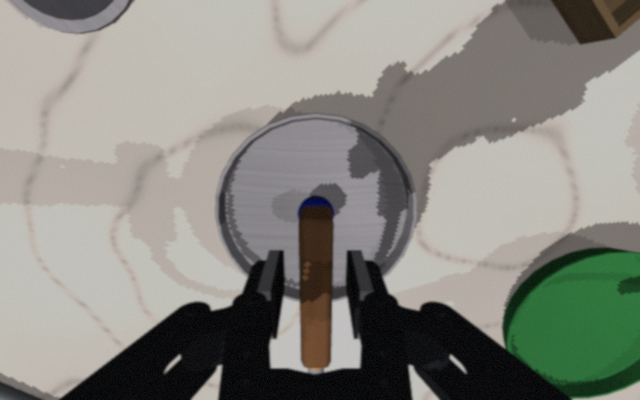

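The jaw faces are at x ≈ 281 and 348, with the grip at 300–332 between them, so it is centred to under 1 mm. I'll close gently.

>>> move_arm(
  moves=[
    {"dp": [0,0.015,0],"yaw": -0.005,"gripper": -0.4},
    {"dp": [0,0.015,0.02],"yaw": -0.005,"gripper": -0.5},
    {"dp": [0,0.015,0.02],"yaw": -0.005,"gripper": -0.56},
    {"dp": [0,0.015,0.02],"yaw": -0.005,"gripper": -0.59},
    {"dp": [0,0.015,0.02],"yaw": -0.005,"gripper": -0.62},
    {"dp": [0,0.015,0.02],"yaw": -0.005,"gripper": -0.65},
    {"dp": [0,0.015,0.02],"yaw": -0.005,"gripper": -0.68},
    {"dp": [0,0.015,0.02],"yaw": -0.005,"gripper": -0.72},
    {"dp": [0,0.015,0.02],"yaw": -0.005,"gripper": -0.8},
    {"dp": [0,0.015,0.02],"yaw": -0.005,"gripper": -1},
    {"dp": [0,0.015,0.02],"yaw": -0.005,"gripper": -1},
    {"dp": [0,0.015,0.02],"yaw": -0.005,"gripper": -1},
  ],
  squeeze=50,
)

```text
time: 7.2
position: [449.3, -184.6, 99.2]
eef_rot: [-0.001, 0.929, -0.369, 0.001]
force: [0.7, 1.1, 3.6]
finger_gap: 13.3
```

Run:
```python
from h import *
c=snap('wrist','wrist3.png')
go([452,-186,99],-133.2); show(c,['dish','marble_center','dish_neck'],bot.mark_of)
```

```text
t 7.25 p [ 449.3 -184.6   99.2] toolY -133.3 q [-0.14  0.66  0.62  2.29 -0.93  0.46 -1.08] gap 13.4 F [-0.4  1.8  3.9]
dp [ 0.073 -0.022  0.004] yaw(mod) -0.002 tilt 0.1
dish 0.91 [ 237. -272.   -7.] [561. 311.]
dish 0.59 [ 452. -184.    1.] [311. 207.]
dish 0.29 [ 454. -184.   23.] [308. 216.]
marble_center 0.59 [ 449. -185.   19.] [315. 218.]
```

>>> move_arm(
  moves=[
    {"dp": [0,0,-0.03],"yaw": 0,"gripper": -1},
    {"dp": [0,0,-0.1],"yaw": 0,"gripper": -1},
    {"dp": [0,0,-0.24],"yaw": 0,"gripper": -1},
    {"dp": [0,0,-0.46],"yaw": 0,"gripper": -1},
    {"dp": [0,0,-0.72],"yaw": 0,"gripper": -1},
    {"dp": [0,0,-0.99],"yaw": 0,"gripper": -1},
    {"dp": [0,0,-1.21],"yaw": 0,"gripper": -1},
    {"dp": [0,0,-1.37],"yaw": 0,"gripper": -1},
    {"dp": [0,0,-1.44],"yaw": 0,"gripper": -1},
    {"dp": [0,0,-1.45],"yaw": 0,"gripper": -1},
    {"dp": [0,0,-1.45],"yaw": 0,"gripper": -1},
    {"dp": [0,0,-1.45],"yaw": 0,"gripper": -1},
  ],
)

```text
time: 8.6
position: [449.0, -184.6, 156.9]
eef_rot: [-0.001, 0.929, -0.369, 0.0]
force: [-0.0, 1.1, -3.4]
finger_gap: 13.3
```

Run:
```python
from h import *
c=snap('wrist','wrist4.png')
go([452,-186,99],-133.2); show(c,['dish','marble_center','mat_middle'],bot.mark_of)
s,p,M=pose(); Rm=cv2.Rodrigues(np.array(c['rvec'],float))[0]; o=-Rm.T@np.array(c['tvec'],float).ravel(); print('cam in tool',M.T@(o-p))
d=snap('scene','scene4.png'); show(d,['dish','dish_neck','marble_center','mat_middle','magnifier','lens'],bot.mark_of)
```

```text
t 8.65 p [ 449.  -184.6  156.9] toolY -133.3 q [-0.25  0.58  0.78  2.26 -0.77  0.59 -1.2 ] gap 13.2 F [ 0.1 -0.2 -3.4]
dp [ 0.078 -0.025  1.447] yaw(mod) -0.002 tilt 0.08
dish 0.88 [ 237. -275.   -5.] [524. 274.]
dish 0.71 [ 451. -182.   55.] [310. 208.]
marble_center 0.53 [ 452. -185.   77.] [312. 215.]
mat_middle 0.86 [517. 208.  16.] [  6. 387.]
mat_middle 0.26 [ 450. -184.   77.] [313. 218.]
cam in tool [  81.54300207    0.60612826 -125.98803871]
dish 0.92 [ 255. -488.   -0.] [273. 131.]
dish 0.88 [ 453. -184.   57.] [302. 183.]
dish 0.76 [ 240. -275.    1.] [320. 150.]
dish_neck 0.96 [ 205. -437.   34.] [291. 122.]
dish_neck 0.74 [ 208. -347.   33.] [310. 132.]
dish_neck 0.67 [ 390. -130.   89.] [327. 172.]
marble_center 0.38 [ 450. -189.  156.] [300. 159.]
marble_center 0.37 [ 454. -185.   71.] [302. 180.]
mat_middle 0.74 [515. 207.  12.] [395. 264.]
magnifier 0.96 [512. 209.   4.] [396. 265.]
magnifier 0.71 [670. -11.   3.] [303. 263.]
lens 0.88 [477. 373. 185.] [470. 247.]
```

View pics/wrist4.png

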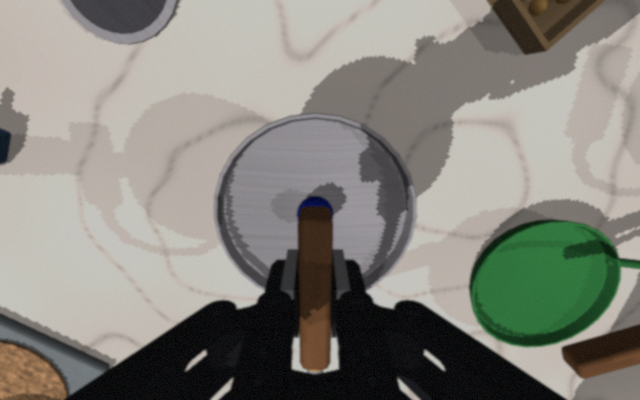

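The dish is lifted level and the marble sits in the middle at (315,207). Next I'll turn counter-clockwise in place.

>>> move_arm(
  moves=[
    {"dp": [0,0,0],"yaw": -0.01,"gripper": -1},
    {"dp": [0,0,0],"yaw": -0.04,"gripper": -1},
    {"dp": [0,0,0],"yaw": -0.11,"gripper": -1},
    {"dp": [0,0,0],"yaw": -0.22,"gripper": -1},
    {"dp": [0,0,0],"yaw": -0.35,"gripper": -1},
    {"dp": [0,0,0],"yaw": -0.495,"gripper": -1},
    {"dp": [0,0,0],"yaw": -0.63,"gripper": -1},
    {"dp": [0,0,0],"yaw": -0.74,"gripper": -1},
    {"dp": [0,0,0],"yaw": -0.81,"gripper": -1},
    {"dp": [0,0,0],"yaw": -0.845,"gripper": -1},
    {"dp": [0,0,0],"yaw": -0.85,"gripper": -1},
    {"dp": [0,0,0],"yaw": -0.85,"gripper": -1},
  ],
)

```text
time: 10.35
position: [449.2, -184.8, 157.2]
eef_rot: [-0.0, 0.999, 0.047, 0.001]
force: [-0.3, 0.2, -2.7]
finger_gap: 13.3
```

Run:
```python
from h import *
c=snap('wrist','wrist5.png'); go([516,208,157],13.1); show(c,['dish','marble_center'],bot.mark_of)
```

```text
t 10.4 p [ 449.1 -184.7  157.1] toolY -84.7 q [-0.1   0.51  0.53  2.25 -0.54  0.5  -0.62] gap 13.5 F [ 0.5 -0.6 -2.7]
dp [ 2.577 -9.62   0.013] yaw(mod) -1.706 tilt 0.1
dish 0.93 [ 257. -494.   -3.] [572. 374.]
dish 0.82 [ 452. -185.   59.] [315. 205.]
marble_center 0.77 [ 450. -183.   77.] [312. 216.]
```

>>> move_arm(
  moves=[
    {"dp": [0,0,0],"yaw": -0.01,"gripper": -1},
    {"dp": [0,0,0],"yaw": -0.04,"gripper": -1},
    {"dp": [0,0,0],"yaw": -0.11,"gripper": -1},
    {"dp": [0,0,0],"yaw": -0.22,"gripper": -1},
    {"dp": [0,0,0],"yaw": -0.35,"gripper": -1},
    {"dp": [0,0,0],"yaw": -0.495,"gripper": -1},
    {"dp": [0,0,0],"yaw": -0.63,"gripper": -1},
    {"dp": [0,0,0],"yaw": -0.74,"gripper": -1},
    {"dp": [0,0,0],"yaw": -0.81,"gripper": -1},
    {"dp": [0,0,0],"yaw": -0.845,"gripper": -1},
    {"dp": [0,0,0],"yaw": -0.85,"gripper": -1},
    {"dp": [0,0,0],"yaw": -0.85,"gripper": -1},
  ],
)

```text
time: 11.7
position: [449.2, -184.7, 157.1]
eef_rot: [0.0, 0.891, 0.454, 0.001]
force: [-0.3, 0.4, -3.6]
finger_gap: 13.1
```

>>> move_arm(
  moves=[
    {"dp": [0,0,0],"yaw": -0.01,"gripper": -1},
    {"dp": [0,0,0],"yaw": -0.04,"gripper": -1},
    {"dp": [0,0,0],"yaw": -0.11,"gripper": -1},
    {"dp": [0,0,0],"yaw": -0.22,"gripper": -1},
    {"dp": [0,0,0],"yaw": -0.35,"gripper": -1},
    {"dp": [0,0,0],"yaw": -0.495,"gripper": -1},
    {"dp": [0,0,0],"yaw": -0.63,"gripper": -1},
    {"dp": [0,0,0],"yaw": -0.74,"gripper": -1},
    {"dp": [0,0,0],"yaw": -0.81,"gripper": -1},
    {"dp": [0,0,0],"yaw": -0.845,"gripper": -1},
    {"dp": [0,0,0],"yaw": -0.85,"gripper": -1},
    {"dp": [0,0,0],"yaw": -0.85,"gripper": -1},
  ],
)

```text
time: 12.9
position: [449.1, -184.7, 157.1]
eef_rot: [0.0, 0.625, 0.781, 0.001]
force: [-0.9, -0.5, -3.4]
finger_gap: 13.4
```

Run:
```python
from h import *
c=snap('wrist','wrist6.png'); go([516,208,157],13.1); show(c,['dish','marble_center'],bot.mark_of)
```

```text
t 12.95 p [ 449.1 -184.7  157.1] toolY 12.6 q [ 0.25  0.46  0.03  2.23 -0.04  0.45  0.53] gap 13.0 F [-0.1 -0.6 -2.1]
dp [9.213 3.78  0.011] yaw(mod) -0.008 tilt 0.08
dish 0.71 [ 445. -180.   57.] [312. 201.]
dish 0.55 [ 238. -278.   -6.] [ 80. 229.]
marble_center 0.78 [ 447. -178.   75.] [314. 207.]
```

>>> move_arm(
  moves=[
    {"dp": [0.02,0.01,0],"yaw": 0,"gripper": -1},
    {"dp": [0.08,0.035,0],"yaw": 0,"gripper": -1},
    {"dp": [0.235,0.1,0],"yaw": 0,"gripper": -1},
    {"dp": [0.465,0.19,0],"yaw": 0,"gripper": -1},
    {"dp": [0.755,0.31,0],"yaw": 0,"gripper": -1},
    {"dp": [1.065,0.44,0],"yaw": 0,"gripper": -1},
    {"dp": [1.355,0.56,0],"yaw": 0,"gripper": -1},
    {"dp": [1.585,0.655,0],"yaw": 0,"gripper": -1},
    {"dp": [1.74,0.72,0],"yaw": 0,"gripper": -1},
    {"dp": [1.8,0.745,0],"yaw": 0,"gripper": -1},
    {"dp": [1.82,0.755,0],"yaw": 0,"gripper": -1},
    {"dp": [1.82,0.755,0],"yaw": 0,"gripper": -1},
  ],
)

```text
time: 14.25
position: [462.6, -107.3, 157.1]
eef_rot: [0.0, 0.625, 0.781, 0.001]
force: [0.8, 0.6, -3.4]
finger_gap: 13.0
```

Run:
```python
from h import *
c=snap('wrist','wrist7.png'); go([517,203.5,157],13.1); show(c,['dish','marble_center','mat_middle'],bot.mark_of)
```

```text
t 14.3 p [ 462.6 -107.4  157.1] toolY 12.6 q [ 0.07  0.45  0.05  2.25 -0.05  0.44  0.39] gap 13.0 F [-0.1  0.4 -2.3]
dp [7.288 3.027 0.008] yaw(mod) -0.008 tilt 0.08
dish 0.81 [ 238. -278.   -4.] [ 66. 295.]
dish 0.74 [ 462. -103.   56.] [316. 202.]
marble_center 0.88 [ 460. -102.   78.] [314. 210.]
```

View pics/wrist7.png

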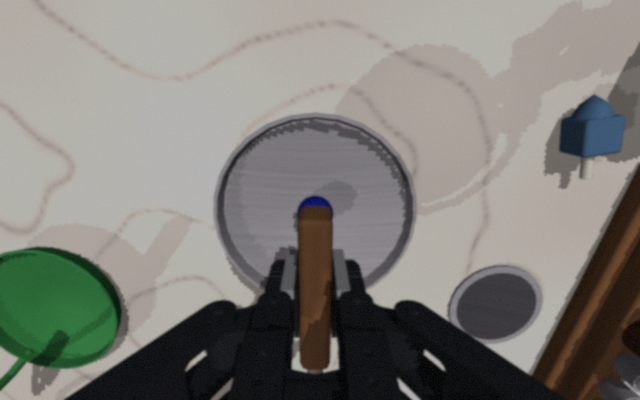

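The marble is at (315,207), unchanged. I'll continue with four more equal legs.

>>> move_arm(
  moves=[
    {"dp": [0.02,0.01,0],"yaw": 0,"gripper": -1},
    {"dp": [0.08,0.035,0],"yaw": 0,"gripper": -1},
    {"dp": [0.235,0.1,0],"yaw": 0,"gripper": -1},
    {"dp": [0.465,0.19,0],"yaw": 0,"gripper": -1},
    {"dp": [0.755,0.31,0],"yaw": 0,"gripper": -1},
    {"dp": [1.065,0.44,0],"yaw": 0,"gripper": -1},
    {"dp": [1.355,0.56,0],"yaw": 0,"gripper": -1},
    {"dp": [1.585,0.655,0],"yaw": 0,"gripper": -1},
    {"dp": [1.74,0.72,0],"yaw": 0,"gripper": -1},
    {"dp": [1.8,0.745,0],"yaw": 0,"gripper": -1},
    {"dp": [1.82,0.755,0],"yaw": 0,"gripper": -1},
    {"dp": [1.82,0.755,0],"yaw": 0,"gripper": -1},
  ],
)

```text
time: 15.65
position: [476.1, -30.1, 157.2]
eef_rot: [0.0, 0.625, 0.78, 0.001]
force: [0.9, -0.2, -2.3]
finger_gap: 13.5
```

>>> move_arm(
  moves=[
    {"dp": [0.02,0.01,0],"yaw": 0,"gripper": -1},
    {"dp": [0.08,0.035,0],"yaw": 0,"gripper": -1},
    {"dp": [0.235,0.1,0],"yaw": 0,"gripper": -1},
    {"dp": [0.465,0.19,0],"yaw": 0,"gripper": -1},
    {"dp": [0.755,0.31,0],"yaw": 0,"gripper": -1},
    {"dp": [1.065,0.44,0],"yaw": 0,"gripper": -1},
    {"dp": [1.355,0.56,0],"yaw": 0,"gripper": -1},
    {"dp": [1.585,0.655,0],"yaw": 0,"gripper": -1},
    {"dp": [1.74,0.72,0],"yaw": 0,"gripper": -1},
    {"dp": [1.8,0.745,0],"yaw": 0,"gripper": -1},
    {"dp": [1.82,0.755,0],"yaw": 0,"gripper": -1},
    {"dp": [1.82,0.755,0],"yaw": 0,"gripper": -1},
  ],
)

```text
time: 16.85
position: [489.6, 47.2, 157.2]
eef_rot: [0.0, 0.625, 0.78, 0.0]
force: [-1.1, -1.0, -2.9]
finger_gap: 13.6
```

>>> move_arm(
  moves=[
    {"dp": [0.02,0.01,0],"yaw": 0,"gripper": -1},
    {"dp": [0.08,0.035,0],"yaw": 0,"gripper": -1},
    {"dp": [0.235,0.1,0],"yaw": 0,"gripper": -1},
    {"dp": [0.465,0.19,0],"yaw": 0,"gripper": -1},
    {"dp": [0.755,0.31,0],"yaw": 0,"gripper": -1},
    {"dp": [1.065,0.44,0],"yaw": 0,"gripper": -1},
    {"dp": [1.355,0.56,0],"yaw": 0,"gripper": -1},
    {"dp": [1.585,0.655,0],"yaw": 0,"gripper": -1},
    {"dp": [1.74,0.72,0],"yaw": 0,"gripper": -1},
    {"dp": [1.8,0.745,0],"yaw": 0,"gripper": -1},
    {"dp": [1.82,0.755,0],"yaw": 0,"gripper": -1},
    {"dp": [1.82,0.755,0],"yaw": 0,"gripper": -1},
  ],
)

```text
time: 18.05
position: [503.1, 124.5, 157.2]
eef_rot: [0.0, 0.626, 0.78, 0.0]
force: [0.0, -0.3, -2.2]
finger_gap: 13.1
```

Run:
```python
from h import *
c=snap('wrist','wrist8.png'); go([517,203.5,157],13.1); show(c,['dish','marble_center','mat_middle','lens'],bot.mark_of)
c=snap('scene','scene8.png'); show(c,['dish','marble_center','mat_middle','lens'],bot.mark_of)
```

```text
t 18.1 p [503.1 124.3 157.2] toolY 12.5 q [-0.42  0.49  0.1   2.16 -0.1   0.5  -0.03] gap 13.6 F [-0.4  0.6 -3. ]
dp [1.857 0.768 0.006] yaw(mod) -0.01 tilt 0.05
dish 0.78 [504. 126.  58.] [317. 206.]
dish 0.74 [724.  93.  -0.] [526. 263.]
marble_center 0.59 [502. 128.  77.] [314. 212.]
mat_middle 0.55 [516. 207.  15.] [354.  97.]
mat_middle 0.41 [504. 128.  84.] [317. 217.]
dish 0.97 [ 239. -277.    0.] [320. 150.]
dish 0.96 [504. 129.  59.] [376. 239.]
dish 0.71 [ 256. -489.    2.] [273. 130.]
marble_center 0.52 [502. 129.  73.] [377. 235.]
mat_middle 0.81 [514. 207.  15.] [395. 263.]
mat_middle 0.5 [520.  52.  89.] [351. 223.]
lens 0.66 [503. 126.  77.] [376. 234.]
lens 0.65 [477. 377. 184.] [471. 248.]
lens 0.52 [726.  90.   2.] [319. 296.]
lens 0.33 [514. 206.   4.] [395. 265.]
```

View pics/scene8.png

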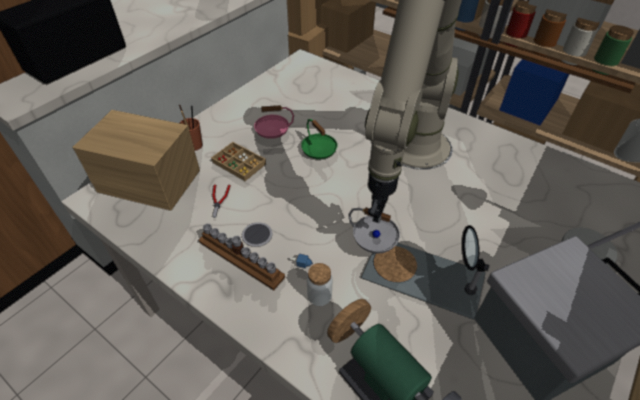

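The dish is level, with its neck at (352,215) on the side away from the lens. The lens at (471,248) is well clear. Now the last leg, followed by a hold.

>>> move_arm(
  moves=[
    {"dp": [0.02,0.01,0],"yaw": 0,"gripper": -1},
    {"dp": [0.08,0.035,0],"yaw": 0,"gripper": -1},
    {"dp": [0.235,0.1,0],"yaw": 0,"gripper": -1},
    {"dp": [0.465,0.19,0],"yaw": 0,"gripper": -1},
    {"dp": [0.755,0.31,0],"yaw": 0,"gripper": -1},
    {"dp": [1.065,0.44,0],"yaw": -0.005,"gripper": -1},
    {"dp": [1.355,0.56,0],"yaw": -0.01,"gripper": -1},
    {"dp": [1.585,0.655,0],"yaw": -0.01,"gripper": -1},
    {"dp": [1.74,0.72,0],"yaw": -0.01,"gripper": -1},
    {"dp": [1.8,0.745,0],"yaw": -0.01,"gripper": -1},
    {"dp": [1.83,0.755,0],"yaw": -0.01,"gripper": -1},
    {"dp": [1.83,0.755,0],"yaw": -0.01,"gripper": -1},
  ],
)

```text
time: 19.75
position: [516.7, 202.4, 157.3]
eef_rot: [0.0, 0.622, 0.783, 0.0]
force: [0.6, -0.1, -2.5]
finger_gap: 13.0
```

>>> move_arm(
  moves=[
    {"dp": [0,0,0],"yaw": 0,"gripper": -1},
    {"dp": [0,0,0],"yaw": 0,"gripper": -1},
    {"dp": [0,0,0],"yaw": 0,"gripper": -1},
    {"dp": [0,0,0],"yaw": 0,"gripper": -1},
    {"dp": [0,0,0],"yaw": 0,"gripper": -1},
    {"dp": [0,0,0],"yaw": 0,"gripper": -1},
    {"dp": [0,0,0],"yaw": 0,"gripper": -1},
    {"dp": [0,0,0],"yaw": 0,"gripper": -1},
    {"dp": [0,0,0],"yaw": 0,"gripper": -1},
    {"dp": [0,0,0],"yaw": 0,"gripper": -1},
    {"dp": [0,0,0],"yaw": 0,"gripper": -1},
    {"dp": [0,0,0],"yaw": 0,"gripper": -1},
  ],
)

```text
time: 20.95
position: [516.7, 202.4, 157.3]
eef_rot: [0.0, 0.622, 0.783, 0.0]
force: [1.4, -0.0, -3.2]
finger_gap: 13.2
```

Run:
```python
from h import *
go([517,203.5,157],13.1)
for n in ['wrist','scene','top']:
  c=snap(n,n+'9.png'); print(n); show(c,['dish','dish_neck','marble_center','lens'],bot.mark_of)
```

```text
t 20.95 p [516.7 202.4 157.3] toolY 13.1 q [-0.55  0.52  0.11  2.08 -0.11  0.54 -0.14] gap 13.2 F [ 1.4 -0.  -3.2]
dp [0.025 0.013 0.006] yaw(mod) 0.0 tilt 0.06
wrist
dish 0.85 [514. 206.  57.] [313. 202.]
marble_center 0.54 [515. 205.  77.] [314. 214.]
scene
dish 0.95 [ 258. -487.   -2.] [273. 131.]
dish 0.82 [ 241. -276.   -4.] [319. 151.]
dish 0.81 [519. 208.  56.] [397. 256.]
dish 0.55 [726.  88.  -0.] [318. 296.]
dish_neck 0.79 [534. 132.  90.] [372. 239.]
dish_neck 0.7 [ 202. -437.   32.] [292. 122.]
dish_neck 0.68 [ 210. -349.   36.] [309. 131.]
marble_center 0.45 [516. 210.  74.] [399. 252.]
top
dish 0.88 [515. 202.  55.] [227. 211.]
dish 0.84 [ 240. -276.    1.] [382. 304.]
dish 0.59 [ 262. -496.   -5.] [452. 298.]
dish_neck 0.77 [ 212. -353.   34.] [409. 316.]
dish_neck 0.77 [ 207. -433.   38.] [437. 318.]
dish_neck 0.62 [538. 120.  94.] [253. 203.]
marble_center 0.56 [520. 206.  78.] [225. 209.]
```

View pics/wrist9.png

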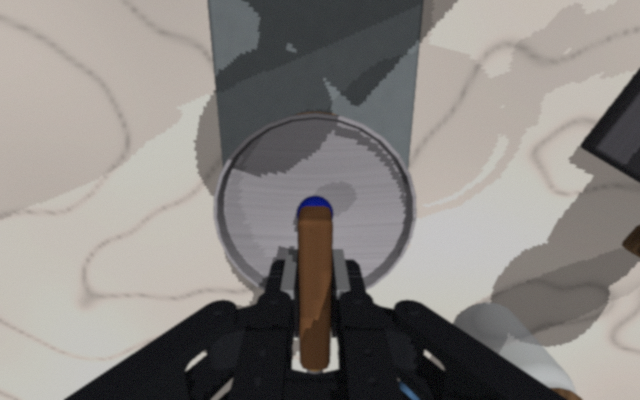

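The base plate's edges are symmetric and the marble is at (315,206), so the first look is held. Now the quarter turn clockwise (+1.57).

>>> move_arm(
  moves=[
    {"dp": [0,0,0],"yaw": 0.01,"gripper": -1},
    {"dp": [0,0,0],"yaw": 0.04,"gripper": -1},
    {"dp": [0,0,0],"yaw": 0.1,"gripper": -1},
    {"dp": [0,0,0],"yaw": 0.2,"gripper": -1},
    {"dp": [0,0,0],"yaw": 0.325,"gripper": -1},
    {"dp": [0,0,0],"yaw": 0.46,"gripper": -1},
    {"dp": [0,0,0],"yaw": 0.585,"gripper": -1},
    {"dp": [0,0,0],"yaw": 0.685,"gripper": -1},
    {"dp": [0,0,0],"yaw": 0.75,"gripper": -1},
    {"dp": [0,0,0],"yaw": 0.78,"gripper": -1},
    {"dp": [0,0,0],"yaw": 0.785,"gripper": -1},
    {"dp": [0,0,0],"yaw": 0.785,"gripper": -1},
  ],
)

```text
time: 22.9
position: [516.7, 202.5, 157.3]
eef_rot: [0.0, 0.874, 0.486, 0.0]
force: [1.2, 0.2, -3.2]
finger_gap: 13.0
```

>>> move_arm(
  moves=[
    {"dp": [0,0,0],"yaw": 0.01,"gripper": -1},
    {"dp": [0,0,0],"yaw": 0.04,"gripper": -1},
    {"dp": [0,0,0],"yaw": 0.1,"gripper": -1},
    {"dp": [0,0,0],"yaw": 0.2,"gripper": -1},
    {"dp": [0,0,0],"yaw": 0.325,"gripper": -1},
    {"dp": [0,0,0],"yaw": 0.46,"gripper": -1},
    {"dp": [0,0,0],"yaw": 0.585,"gripper": -1},
    {"dp": [0,0,0],"yaw": 0.685,"gripper": -1},
    {"dp": [0,0,0],"yaw": 0.75,"gripper": -1},
    {"dp": [0,0,0],"yaw": 0.78,"gripper": -1},
    {"dp": [0,0,0],"yaw": 0.785,"gripper": -1},
    {"dp": [0,0,0],"yaw": 0.785,"gripper": -1},
  ],
)

```text
time: 24.1
position: [516.7, 202.5, 157.3]
eef_rot: [0.0, 0.993, 0.115, 0.0]
force: [0.8, 0.1, -2.7]
finger_gap: 13.0
```

>>> move_arm(
  moves=[
    {"dp": [0,0,0],"yaw": 0,"gripper": -1},
    {"dp": [0,0,0],"yaw": 0,"gripper": -1},
    {"dp": [0,0,0],"yaw": 0,"gripper": -1},
    {"dp": [0,0,0],"yaw": 0,"gripper": -1},
    {"dp": [0,0,0],"yaw": 0,"gripper": -1},
  ],
)

```text
time: 24.6
position: [516.7, 202.5, 157.3]
eef_rot: [0.0, 0.993, 0.115, 0.0]
force: [-0.2, -0.8, -3.4]
finger_gap: 12.8
```

Run:
```python
from h import *
go([516.7,202.4,157.3],-76.9)
for n in ['wrist','scene','top']:
  c=snap(n,n+'10.png'); print(n); show(c,['dish','dish_neck','marble_center','mat_middle','lens'],bot.mark_of)
```

```text
t 24.6 p [516.7 202.5 157.3] toolY -76.7 q [-0.86  0.59  0.57  2.1  -0.55  0.61 -1.24] gap 12.8 F [-0.2 -0.8 -3.4]
dp [ 0.     0.002 -0.   ] yaw(mod) 0.003 tilt 0.05
wrist
dish 0.61 [519. 202.  63.] [315. 208.]
marble_center 0.75 [521. 202.  58.] [317. 203.]
marble_center 0.7 [520. 203.  79.] [314. 215.]
scene
dish 0.76 [ 255. -486.    2.] [274. 130.]
dish 0.64 [ 241. -277.   -2.] [319. 151.]
dish 0.63 [523. 208.  58.] [396. 256.]
dish_neck 0.97 [ 205. -437.   31.] [292. 123.]
dish_neck 0.93 [441. 187.  90.] [406. 228.]
dish_neck 0.59 [ 210. -347.   35.] [309. 131.]
marble_center 0.37 [518. 208.  71.] [398. 252.]
mat_middle 0.73 [516. 207.  15.] [395. 264.]
lens 0.96 [477. 374. 184.] [470. 248.]
top
dish 0.93 [ 239. -277.    2.] [382. 305.]
dish 0.85 [ 259. -494.   -2.] [451. 299.]
dish 0.56 [518. 199.  58.] [228. 210.]
dish_neck 0.84 [447. 180.  92.] [231. 233.]
dish_neck 0.83 [ 206. -354.   32.] [410. 317.]
dish_neck 0.77 [ 207. -431.   36.] [435. 318.]
marble_center 0.59 [527. 203.  80.] [225. 206.]
lens 0.5 [521. 200.  77.] [227. 208.]
```

View pics/wrist10.png

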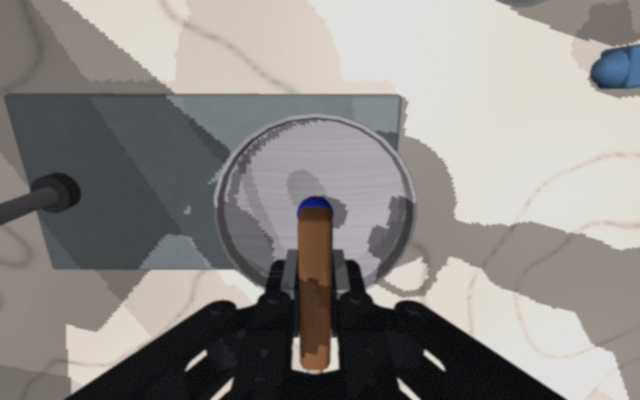

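The plate edges are horizontal in the picture and the neck points to the robot's side. The marble is centred at (315,206), about (520,203,77), some 6 mm from the mat's axis and 61 mm above it. I'm handing in.

```bash
python3 -c "
from bench import bot
print(bot.close_job())"
```

```text
the job is handed in; nothing more can be done
None
```

I lifted the steel dish by its grip and held it over the cork mat with the neck away from the lens for about 1.2 s. Then I turned it 90° clockwise on the spot and handed in at about 25 s with the dish held still in mid-air; no verdict came back.

- **Position:** The last check put the marble at about (520, 203, 77). That is about 6 mm from the mat's axis and 61 mm above it, and it sat in the middle of the dish in the final wrist-camera picture.
- **Attitude:** The tool's tilt was 0.05°. The neck pointed at the magnifier's −x side to within about a degree by the tool's angle. Single network neck estimates differed from this by several degrees at most.
- **Grip and force:** The finger opening was 12.8 mm on the 14 mm grip. The force reading of about 3 N downward matches the dish's weight.
- **Disagreements:** One wrist-camera report put the marble at z = 58, and some networks labelled the marble as the mat or the lens. I discarded these because they did not match the pictures.
- **Not checked:** I did not re-measure the menorah, jar, dreidel, coaster, tray or pliers at the end. The arm stayed well clear of them and no contact force showed up in the readings.

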